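# Clamp a block in the dowelling jig

### The job

Get the pine block in the dowelling jig ready for drilling: push it along its channel until its end is hard up against the metal bush plate, then push the swing-clamp arm round over it as far as it goes, then stroke the loose wing screw round clockwise with a fingertip, wing after wing, until its rubber foot presses firmly on the block. Only push with the fingers: do not lift the block, do not pinch the wing screw, leave the other things on the bench where they are, and finish clear of everything.

Things in the scene. Friction and masses are not known exactly. Their poses are not given: they have to be found in the camera images.
- jig: Dowelling jig screwed to the bench. Origin: on the bench top, on the channel's centre line; x runs along the channel to the bush plate, y to the left. Plywood base 18 mm thick (x -140 to 110, y -145 to 70 mm); on it two guide battens, tops at z 33 mm, x -90 to 80 mm, with a 48 mm wide channel between them (y -24 to 24 mm).
- plate_face (a point): Foot of the bush plate's near face, mid channel, on the base (jig x 80, y 0, z 18 mm; axes as the jig's). Upright aluminium plate, 82 mm wide, 12 mm thick, top at z 70 mm, two brass drill bushes.
- clamp_pivot (a point): Pivot axis of the clamp arm, at the height of the arm's underside (jig x 20, y -110, z 72 mm; axes as the jig's). Dark post 22 mm thick, nut above the arm up to z 98 mm. A steel stop pin, 8 mm thick, top at z 84 mm, stands at jig x 35, y -80 mm, behind the arm's final place.
- pine_block: Pine block, 45 x 110 x 45 mm, loose in the channel, 110 mm side along it. Origin at the centre of its underside, y axis along the 110 mm. About 0.11 kg, slides with under 2 N. Home: its far end touches the bush plate, origin at jig x 25 mm; starts 25 to 55 mm short of that. Its near end is free to push.
- clamp_arm (a joint): Angle of the swing arm, a dark steel bar 22 mm wide, 12 mm thick (z 72 to 84 mm), screw axis 110 mm from the pivot. 0 = at its stop, straight across the channel (along jig +y), screw over jig x 20, y 0 mm. Grows anticlockwise from above: at 1.57 it points along jig -x. Starts at 1.6 to 2.3. Stiff (0.4 N m, 7 N at 60 mm from the pivot), stays where left.
- wing_screw (a joint): Angle of the wing screw in the arm's end; right-hand thread, 2.5 mm a turn. Grows clockwise seen from above, which lowers it. With arm over block the foot meets the block at about 9.3 rad, then presses about 4.5 N more per rad; hard stop at 14.2. Starts at 2.6 to 5.4. Turns with 0.03 N m (1.5 N at a wing), stays where left.
- wing_mid (a point): On the screw's axis, at mid height of the wings, about 110 mm above the bench; turns and sinks with them, swings with the arm. Its x axis runs along the two wings, its z is up. Steel wings 63 mm across, 6 mm thick, 20 mm high (10 mm above and below this point); hub 19 mm thick. The arm's boss is at least 14 mm below this point.
- clamp_foot: Black rubber foot, 19 mm wide, under the screw. Origin at the centre of its underside; it does not turn. 1.6 to 2.7 mm above the height of the block's top at the start.
- next_block: Bystander: longer offcut, 45 x 140 x 45 mm, on the bench left of the jig; origin at the centre of its underside.
- dowel_a: Bystander: beech dowel, 12 x 110 mm, left of the jig.
- dowel_b: Bystander: second beech dowel, 12 x 110 mm, left of the jig, nearer the robot.
- pencil: Bystander: yellow carpenter's pencil, 171 mm, on the bench right of the jig, towards the robot.
- marking_gauge: Bystander: marking gauge, 200 mm long, 52 mm high, right of the jig.
- screwdriver: Bystander: red-handled screwdriver, 198 mm, right of the jig.
There are look-alikes about, which are no part of the job. What is shaped like the pine_block but blue is not meant.

How it is judged:
By the outcome, as a careful person would: the job done as asked, in the order asked, and still so for the second after the job is handed in, with the robot touching nothing.
It also fails if it takes over 72 s, if anything falls off the work surface, if the arm or the gripper's body presses on something with over 40 N, if the wrist force passes 120 N, or if a joint passes its speed limit or range.

### The arm

A 6-joint arm with a two-finger parallel gripper is mounted at the origin on a cart in front of the work surface, level with it; the furniture and walls round the work are solid. World frame = base frame: x ahead of the robot, y to its left, z up, the work surface at z = 0. Lengths are in mm, angles in rad, forces in N, time in s.
With the tool pointing down it reaches from about 300 to 775 mm from the base axis. Payload 14.6 kg.
Tool frame: the origin (TCP) lies at the very end of the fingers, on their centre line; the grasp point (between the pads) lies 19 mm behind it (grip_point_offset is the distance from the TCP to the grasp point, in mm); z points along the fingers, y is the line along which they close (so a half turn about z gives the same grasp; the last joint's range is limited). The gripper opens to 94 mm and grips with 3 to 60 N. Pads are 16 mm wide; open, the fingers measure 119 mm over their backs; the gripper's body (75 mm by 177 mm) begins 78 mm behind the grasp point.
Start: joints at [-1.288, 0.3, 1.521, -0, 1.321, -0.067], TCP at [188.483, -516.685, 205.446] pointing down, gripper open.
Joint ranges: [-3.03, 3.03], [-0.79, 2.21], [0.23, 2.52], [-1.04, 4.18], [0, 3.07], [-2.55, 2.55]. Speed limits (rad/s): [2.22, 2.22, 2.57, 3.14, 3.14, 3.14].

### API

Orientations are given as [roll, pitch, yaw] about the fixed x, y, z axes, in that order (R = Rz(yaw) Ry(pitch) Rx(roll)).
In Python, from cell import read_state, camera, camera_info, sign_off, grip_point_offset gives the robot as it stands.
- The arm moves only by the shell command python3 -m handwheel 'ROWS' [FORCE]. ROWS is text: rows parted by semicolons, each of 5 numbers parted by spaces: the shift along the world's x, y, z in units of 40 mm (1.0 is 40 mm), then the turn about the world's z in units of 5 degrees (1.0 is 5 degrees), then the closure, from 0 (fully open) to 1 (shut). In form: dx dy dz yaw gripper; .... A call has 1 to 12 rows; each row shifts and turns the commanded pose from where the row before left it; what a row does not reach is not made up. A row lasts 1/12 s, in which the tool goes at most 41.7 mm and 7.16 degrees, less where a joint would pass 70% of its speed; a pose out of reach is approached as far as the arm can. A call is refused whole if a number of a shift passes 1 or a number of a turn 1, either way. A call with a gripper value outside its range is refused whole. The fingers move at their own pace and stop on an object; FORCE is the grip in N (left out, the last holds). Time passes only in rows, so rows that do not move let the fingers close. It gives the time, the measured TCP pose, the force, the opening and the grip force at its end, in the units of the state.
- read_state(): the state, without advancing time (a new reading comes with each control period).
- camera(name): name is "side" or "top" or "wrist"; returns (picture, depth): 420x560x3 uint8, red, green, blue; 420x560 float32, mm along the optical axis (not along the pixel's ray), 0 where there is no reading.
- camera_info(name): a dict with "intrinsics" (3x3 intrinsics, pixels), "world_from_camera" (4x4, takes a point from camera to world coordinates). Camera axes: x right, y down, z forward; pixel columns grow to the right and rows downward; lengths in mm; the calibration is good to about 2 mm. A picture is of the moment at which its call begins: read the wrist's pose just before it. camera_info takes no time and is no camera call; for the wrist camera it gives the pose at the moment of the call.
- sign_off(): hands the job in; it is judged then, once.
The state is a dict: "clock": time; "joints": joint angles; "qd": joint speeds; "effort": joint torques, N m; "eef_pos": TCP position; "eef_rot": TCP orientation; "wrist_force": force on the tool from outside, world axes, zero at the start; "moment": the same for the moment, N m; "finger_gap": finger opening in mm; "finger_force": force on a finger pad.
Only numpy, scipy, OpenCV 4.12 (cv2) and the standard library are available. Lean on these libraries where they do the work, as an engineer would, in place of code of your own. Each camera call takes 0.05 s, during which the arm holds its last target. There are 200 camera calls.

## Working session

There is one attempt and no reset: what is moved stays moved. The work goes in short steps, Python scripts to look and compute and a shell command to move; the robot and the scene stay as the last step left them, time stands still between calls to the robot, and variables do not carry over. Pictures are saved under pics/ and viewed, at most 10 in all, crops included, and the job is handed in when it is done.

```bash
mkdir -p pics; cat > h.py <<'E'
import numpy as np, cv2
from cell import *
def snap(n,f):
    im,d=camera(n); cv2.imwrite('pics/'+f+'.png',im[:,:,::-1]); 
    i=camera_info(n); np.savez('pics/'+f+'.npz',im=im,d=d,K=i['intrinsics'],T=i['world_from_camera'])
def cloud(f):
    z=np.load('pics/'+f+'.npz'); d=z['d'];K=z['K'];T=z['T']
    v,u=np.mgrid[:d.shape[0],:d.shape[1]]
    P=np.stack([(u-K[0,2])/K[0,0]*d,(v-K[1,2])/K[1,1]*d,d],-1)@T[:3,:3].T+T[:3,3]
    P[d==0]=np.nan
    return z['im'],P
E
python3 - <<'E'
from h import *
snap('top','t0'); snap('side','s0')
s=read_state(); print(s['clock'],s['eef_pos'],s['eef_rot'],s['finger_gap'])
for n in('t0','s0'): print(np.load(f'pics/{n}.npz')['T'].round(2))
E
```

```text
0.1 [ 188.41169224 -516.46694577  204.94984359] [-3.14055928e+00 -4.58489398e-05  3.49825960e-01] 94.13029253356709
[[-2.00000e-02 -1.00000e+00  7.00000e-02  4.76960e+02]
 [-1.00000e+00  2.00000e-02  0.00000e+00 -1.46120e+02]
 [-0.00000e+00 -7.00000e-02 -1.00000e+00  1.09481e+03]
 [ 0.00000e+00  0.00000e+00  0.00000e+00  1.00000e+00]]
[[-8.2000e-01 -3.0000e-01  4.9000e-01 -1.2247e+02]
 [-5.8000e-01  4.1000e-01 -7.1000e-01  8.0343e+02]
 [ 1.0000e-02 -8.6000e-01 -5.0000e-01  7.8752e+02]
 [ 0.0000e+00  0.0000e+00  0.0000e+00  1.0000e+00]]
```

View pics/t0.png

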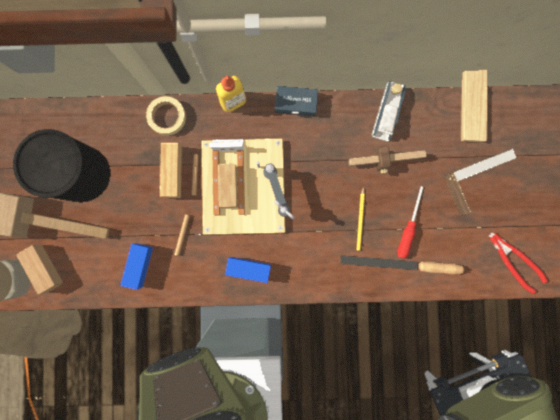

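View pics/s0.png

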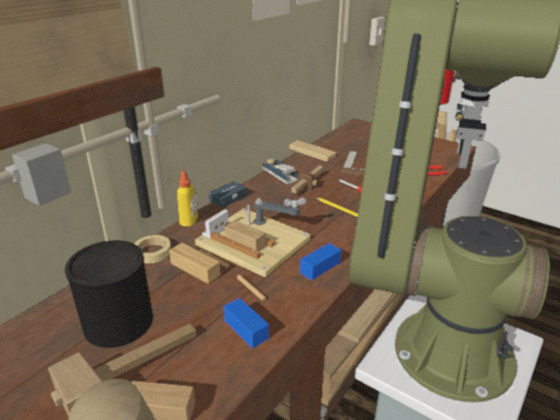

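```bash
python3 - <<'E'
from h import *
im,P=cloud('t0')
c=cv2.resize(im[125:245,190:310],None,fx=5,fy=5,interpolation=cv2.INTER_CUBIC); cv2.imwrite('pics/t0c.png',c[:,:,::-1])
Z=P[...,2]; sub=np.zeros(Z.shape,bool); sub[130:240,195:305]=1
def rect(lo,hi,box=None):
    m=sub&(Z>lo)&(Z<hi)
    if box: b=np.zeros_like(m); b[box[0]:box[1],box[2]:box[3]]=1; m&=b
    p=P[m]; r=cv2.minAreaRect(p[:,:2].astype(np.float32)); print(lo,hi,len(p),r,np.median(p[:,2]))
rect(12,24); rect(27,38,(130,240,200,250)); rect(55,68,(150,225,200,255)); rect(64,76,(130,158,200,250)); rect(70,150,(150,225,255,305))
print(np.c_[P[150:225:3,228].round(0)])
E
```

```text
12 24 5180 ((604.121826171875, -63.65675354003906), (250.0955047607422, 234.6160125732422), 0.016904518008232117) 17.176451141361213
27 38 844 ((625.1776123046875, -35.90316390991211), (190.35977172851562, 82.41130065917969), 0.0019178522052243352) 32.006444389411286
55 68 764 ((601.7454833984375, -36.04450988769531), (109.05300903320312, 45.16701889038086), 0.5160055160522461) 61.987275849651496
64 76 160 ((704.7684936523438, -36.4139289855957), (12.874027252197266, 81.58220672607422), 0.3680926561355591) 69.20930013469047
70 150 549 ((585.8812866210938, -160.84423828125), (165.5831298828125, 38.022010803222656), 22.22235107421875) 84.55906075251426
[[699. -37.  23.]
 [692. -36.  19.]
 [685. -36.  15.]
 [676. -36.  16.]
 [668. -36.  15.]
 [652. -40.  63.]
 [645. -40.  60.]
 [638. -40.  59.]
 [630. -39.  58.]
 [622. -40.  61.]
 [614. -40.  64.]
 [606. -39.  62.]
 [598. -40.  66.]
 [591. -39.  62.]
 [584. -39.  62.]
 [576. -39.  59.]
 [568. -39.  62.]
 [561. -39.  61.]
 [553. -39.  64.]
 [547. -36.  43.]
 [541. -34.  18.]
 [533. -34.  19.]
 [525. -33.  16.]
 [517. -33.  15.]
 [509. -33.  20.]]
```

View pics/t0c.png

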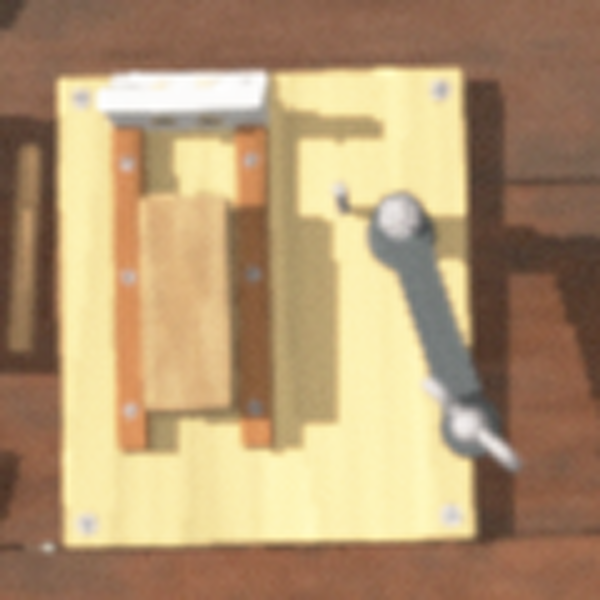

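The top view shows the jig base at px (205–285, 140–233), with the white bush plate at its far end near (228, 145). The block is centred near (228, 185), and the clamp arm points back from its nut (270, 168) to the screw (283, 210). The depth fits give these world values:

| Item | Measured | Check |
|---|---|---|
| Jig origin | (619, -36), yaw about 0 | – |
| Block size and top | 109 x 45 mm, z 62 | matches the given sizes |
| Block centre | x about 602, so 42 mm short of home | within the stated 25–55 mm |
| Arm angle | about 1.87 | within the stated 1.6–2.3 |

Next I approach with the fingers closed.

```bash
python3 -m handwheel '0.56 0.82 0 -0.334 1;0.56 0.82 0 -0.334 1;0.56 0.82 0 -0.334 1;0.56 0.82 0 -0.334 1;0.56 0.82 0 -0.334 1;0.56 0.82 0 -0.334 1;0.56 0.82 0 -0.334 1;0.56 0.82 0 -0.334 1;0.56 0.82 0 -0.334 1;0.56 0.82 0 -0.334 1;0.56 0.82 0 -0.334 1;0.56 0.82 0 -0.334 1' 20
```

```text
clock: 1.1
eef_pos: [457.9, -121.1, 205.4]
eef_rot: [-3.142, 0.0, -0.001]
wrist_force: [0.3, -0.6, 0.8]
finger_gap: 17.1
finger_force: 0.0
```

```bash
python3 -m handwheel '0.47 0.71 0 0 1;0.47 0.71 0 0 1;0.47 0.71 0 0 1;0 0 -0.9 0 1;0 0 -0.9 0 1;0 0 -0.9 0 1;0 0 -0.9 0 1;0 0 -0.45 0 1;0 0 0 0 1' && python3 - <<'E'
from h import *
snap('wrist','w1'); im,P=cloud('w1')
E
```

```text
clock: 1.85
eef_pos: [511.3, -37.5, 39.4]
eef_rot: [-3.141, 0.007, 0.0]
wrist_force: [0.6, -0.2, 0.1]
finger_gap: 0.5
finger_force: 0.0
```

View pics/w1.png

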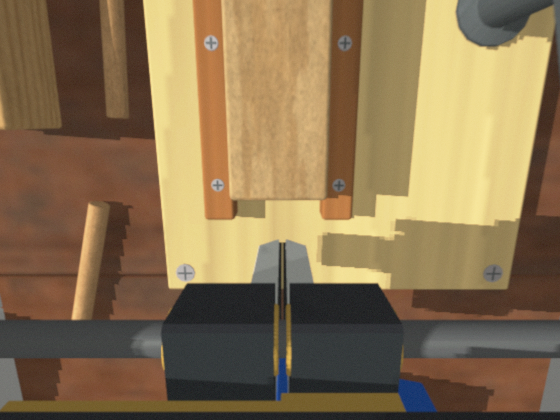

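The wrist view shows the closed fingertips at (283, 245), lined up with the block's near end at (278, 198). I'm pushing now.

```bash
python3 -m handwheel '0.25 0.03 0 0 1;0.2 0 0 0 1;0.15 0 0 0 1;0.15 0 0 0 1;0.15 0 0 0 1;0.15 0 0 0 1;0.15 0 0 0 1;0.15 0 0 0 1;0.15 0 0 0 1;0.1 0 0 0 1;0.05 0 0 0 1;0 0 0 0 1'
```

```text
clock: 2.9
eef_pos: [579.8, -36.7, 43.3]
eef_rot: [-3.142, 0.0, 0.0]
wrist_force: [0.5, -0.3, 0.0]
finger_gap: 0.5
finger_force: 0.0
```

```bash
python3 -m handwheel '0.04 0 0 0 1;0.04 0 0 0 1;0.04 0 0 0 1'; python3 -m handwheel '0.04 0 0 0 1;0.04 0 0 0 1'; python3 -m handwheel '0.04 0 0 0 1;0.02 0 0 0 1'
```

```text
clock: 3.15
eef_pos: [580.3, -36.6, 43.3]
eef_rot: [-3.141, 0.011, 0.0]
wrist_force: [-46.3, -0.8, 32.2]
finger_gap: 0.6
finger_force: 23.2
clock: 3.32
eef_pos: [580.4, -36.6, 43.3]
eef_rot: [-3.141, 0.019, 0.0]
wrist_force: [-72.3, -1.5, 48.4]
finger_gap: 0.4
finger_force: 36.7
clock: 3.48
eef_pos: [580.5, -36.6, 43.3]
eef_rot: [-3.141, 0.025, 0.0]
wrist_force: [-87.3, -1.5, 60.4]
finger_gap: 0.8
finger_force: 44.5
```

```bash
python3 -m handwheel '-0.3 0 0 0 1;-0.5 0 0 0 1;0 0 1 0 1;0 0 1 0 1;0 0 1 0 1;0 0 0.2 0 1;0 -1 0 0 1;0 -1 0 0 1;0 -1 0 0 1;0 -1 0 0 1;0 -0.5 0 0 1;0 0 0 0 1'; python3 - <<'E'
from h import *
snap('top','t1'); snap('wrist','w2')
im,P=cloud('t1'); im0,P0=cloud('t0')
def blk(P,lo,hi,x0,x1,y0,y1):
    m=(P[...,2]>lo)&(P[...,2]<hi)&(P[...,0]>x0)&(P[...,0]<x1)&(P[...,1]>y0)&(P[...,1]<y1); return P[m]
b=blk(P,56,67,520,697,-64,-8); print('block x',np.percentile(b[:,0],[1,99]))
a=blk(P0,78,88,520,660,-210,-125); d=a[:,:2]-[639,-146.3]; r=np.hypot(*d.T); s=(r>30)&(r<85)
print('arm th',np.median(np.arctan2(-d[s,0],d[s,1])), r.max())
w=blk(P0,104,130,500,660,-230,-120); print('wings',len(w),cv2.minAreaRect(w[:,:2].astype(np.float32)),w[:,2].max())
n=blk(P0,90,102,610,670,-180,-120);print('nut',n.mean(0))
E
```

```text
clock: 4.48
eef_pos: [557.4, -220.5, 170.8]
eef_rot: [3.141, 0.0, -0.004]
wrist_force: [-0.7, -0.3, -0.5]
finger_gap: 0.5
finger_force: 0.0
block x [589.48654201 696.30831253]
arm th 1.8525433276981862 124.4844645381827
wings 86 ((534.2702026367188, -177.43463134765625), (60.56718063354492, 14.51557445526123), 54.92495346069336) 120.08465134891628
nut [ 638.58933101 -145.13311159   94.23331361]
```

View pics/w2.png

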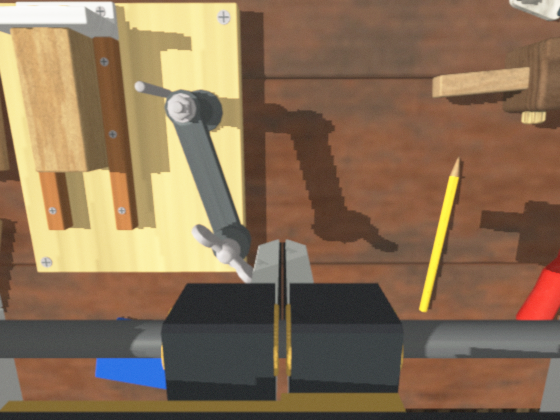

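The block is home, spanning x 589–697. The wrist view shows the nut at (182, 107), the arm running to the screw at (228, 245), and free space to the right of the arm for the finger. Next I plan the push arc.

```bash
python3 - <<'E'
import numpy as np
p0=np.array([557.4,-220.5]); Pv=np.array([638.7,-145.6]); r=58
def f(t,g=0):
    u=np.array([-np.sin(t),np.cos(t)]); v=np.array([-np.cos(t),-np.sin(t)])
    return Pv+r*u+(11+8*abs(v[0])+12.5*abs(v[1])+g)*v
s=f(1.86,6); print(s,(s-p0)/40)
prev=s
for t in np.linspace(1.7,0.06,19):
    q=f(t); d=np.round((q-prev)/40,2); prev=prev+d*40; print(round(t,2),d,prev.round())
E
```

```text
[ 592.02436103 -192.10508144] [0.86560903 0.70987296]
1.7 [-0.19  0.37] [ 584. -177.]
1.61 [-0.07  0.14] [ 582. -172.]
1.52 [-0.05  0.13] [ 580. -167.]
1.43 [-0.05  0.12] [ 578. -162.]
1.34 [-0.03  0.13] [ 576. -157.]
1.24 [-0.02  0.14] [ 576. -151.]
1.15 [-0.01  0.13] [ 575. -146.]
1.06 [0.01 0.15] [ 576. -140.]
0.97 [0.02 0.14] [ 576. -134.]
0.88 [0.03 0.14] [ 578. -129.]
0.79 [0.05 0.14] [ 580. -123.]
0.7 [0.06 0.14] [ 582. -117.]
0.61 [0.08 0.13] [ 585. -112.]
0.52 [0.1  0.13] [ 589. -107.]
0.42 [0.11 0.11] [ 594. -103.]
0.33 [0.12 0.11] [598. -98.]
0.24 [0.13 0.09] [604. -95.]
0.15 [0.14 0.08] [609. -91.]
0.06 [0.16 0.06] [616. -89.]
```

```bash
python3 -m handwheel '0.87 0.3 0 0 1;0 0.41 0 0 1;0 0 -0.9 0 1;0 0 -0.9 0 1;0 0 -0.7 0 1;-0.1 0.18 0 0 1;-0.09 0.19 0 0 1;-0.07 0.14 0 0 1;-0.05 0.13 0 0 1;-0.05 0.12 0 0 1;-0.03 0.13 0 0 1;-0.02 0.14 0 0 1'; python3 -m handwheel '-0.01 0.13 0 0 1;0.01 0.15 0 0 1;0.02 0.14 0 0 1;0.03 0.14 0 0 1;0.05 0.14 0 0 1;0.06 0.14 0 0 1;0.08 0.13 0 0 1;0.1 0.13 0 0 1;0.11 0.11 0 0 1;0.12 0.11 0 0 1'; python3 -m handwheel '0.13 0.09 0 0 1;0.14 0.08 0 0 1;0.16 0.06 0 0 1'
```

```text
clock: 5.58
eef_pos: [576.7, -146.5, 72.1]
eef_rot: [3.14, -0.002, 0.001]
wrist_force: [2.0, -9.7, -1.2]
finger_gap: 0.0
finger_force: 3.7
clock: 6.42
eef_pos: [598.7, -93.2, 71.7]
eef_rot: [3.14, 0.001, 0.002]
wrist_force: [-4.0, -5.5, -0.0]
finger_gap: 0.4
finger_force: 2.9
clock: 6.67
eef_pos: [615.7, -83.7, 71.6]
eef_rot: [3.141, 0.002, 0.002]
wrist_force: [-5.0, -4.5, 1.9]
finger_gap: 0.3
finger_force: 2.8
```

```bash
python3 -m handwheel '0.06 -0.04 0 0 1;0.04 -0.03 0 0 1;0 0 0 0 1'; python3 -m handwheel '0.03 0 0 0 1;0 0 0 0 1';  python3 -m handwheel '0.02 0 0 0 1;0 0 0 0 1'
```

```text
clock: 6.92
eef_pos: [619.1, -85.5, 71.2]
eef_rot: [-3.14, 0.004, 0.002]
wrist_force: [-8.3, 4.9, 3.4]
finger_gap: 0.8
finger_force: 4.3
clock: 7.08
eef_pos: [619.2, -85.4, 71.2]
eef_rot: [-3.14, 0.006, 0.002]
wrist_force: [-17.0, 5.0, 7.6]
finger_gap: 0.8
finger_force: 8.9
clock: 7.25
eef_pos: [619.3, -85.4, 71.2]
eef_rot: [-3.14, 0.008, 0.002]
wrist_force: [-23.2, 5.5, 10.5]
finger_gap: 0.5
finger_force: 12.1
```

```bash
python3 -m handwheel '-0.3 0 0 0 1;-1 0 0 0 1;-0.2 0 1 0 1;0 0 1 0 1;0 0 0.6 0 1;0 1 0 0 1;0 0.23 0 0 1;0 0 0 0 1'; cat >> h.py <<'E'
def wings(f,zlo=100,zhi=130,c=(639,-36)):
    im,P=cloud(f); d=P-np.array([c[0],c[1],0]); m=(P[...,2]>zlo)&(P[...,2]<zhi)&(np.hypot(d[...,0],d[...,1])<42)
    p=P[m]; r=np.hypot(*(p[:,:2]-p[:,:2].mean(0)).T); print(len(p),'rect',cv2.minAreaRect(p[:,:2].astype(np.float32)),'zmax',np.percentile(p[:,2],98))
    w=p[:,:2]-p[:,:2].mean(0); l,V=np.linalg.eigh(w.T@w); print('mean',p.mean(0).round(1),'wing dir deg from +x',np.degrees(np.arctan2(V[1,1],V[0,1])).round(1))
E
python3 - <<'E'
from h import *
snap('top','t2'); snap('wrist','w3'); wings('t2'); wings('w3')
im,P=cloud('t2')
m=(P[...,2]>78)&(P[...,2]<88)&(abs(P[...,0]-639)<40)&(P[...,1]>-125)&(P[...,1]<-75); p=P[m]
print('arm',len(p),np.polyfit(p[:,1],p[:,0],1),p[:,0].mean())
b=P[(P[...,2]>56)&(P[...,2]<67)&(P[...,0]>520)&(P[...,0]<699)&(abs(P[...,1]+36)<26)]; print('block',np.percentile(b[:,0],[1,99]))
E
```

```text
clock: 7.92
eef_pos: [562.1, -35.5, 175.8]
eef_rot: [-3.141, -0.001, 0.004]
wrist_force: [-0.1, -0.7, -0.4]
finger_gap: 0.4
finger_force: 0.0h.py:14: RuntimeWarning: Mean of empty slice.
  p=P[m]; r=np.hypot(*(p[:,:2]-p[:,:2].mean(0)).T); print(len(p),'rect',cv2.minAreaRect(p[:,:2].astype(np.float32)),'zmax',np.percentile(p[:,2],98))
  ret = um.true_divide(
Traceback (most recent call last):
  File "h.py", line 14, in wings
    p=P[m]; r=np.hypot(*(p[:,:2]-p[:,:2].mean(0)).T); print(len(p),'rect',cv2.minAreaRect(p[:,:2].astype(np.float32)),'zmax',np.percentile(p[:,2],98))
                                                                                                                             ~~~~~~~~~~~~~^^^^^^^^^^^
IndexError: index -1 is out of bounds for axis 0 with size 0
```

View pics/w3.png

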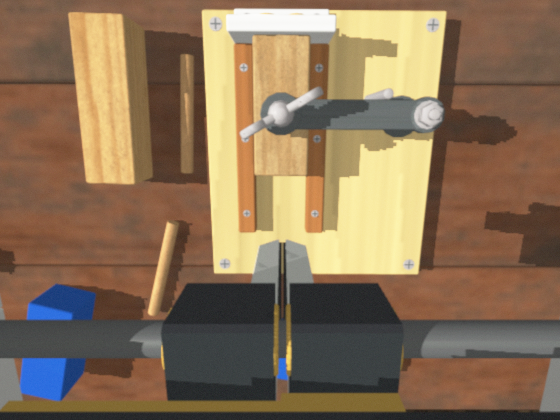

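The arm now lies straight across the block. The screw hub is at (282, 113) and the wings run from (244, 136) to (320, 92). The robot blocks the top camera, so I measure from the wrist picture.

```bash
python3 - <<'E'
from h import *
wings('w3')
im,P=cloud('w3')
m=(P[...,2]>78)&(P[...,2]<88)&(abs(P[...,0]-639)<40)&(P[...,1]>-120)&(P[...,1]<-75); p=P[m]
print('arm',len(p),np.polyfit(p[:,1],p[:,0],1),p[:,0].mean(),p[:,2].mean())
b=P[(P[...,2]>56)&(P[...,2]<67)&(P[...,0]>520)&(P[...,0]<699)&(abs(P[...,1]+36)<26)]; print('block',np.percentile(b[:,0],[1,99]))
E
```

```text
1173 rect ((640.3193359375, -36.3253173828125), (17.332693099975586, 62.14836883544922), 40.24150085449219) zmax 119.08582560672541
mean [640.3 -36.6 112.8] wing dir deg from +x 119.0
arm 1919 [-6.76228621e-02  6.34596149e+02] 641.2677175065749 83.82712719517178
block [591.6286263  698.21148807]
```

```bash
cat > arc.py <<'E'
import numpy as np,sys
x,y,a,b,n=map(float,sys.argv[1:6]); R=float(sys.argv[6]) if len(sys.argv)>6 else 26
p=np.array([x,y]); c=np.array([639.3,-36.5])
for t in np.radians(np.linspace(a,b,int(n)+1)):
    q=c+R*np.array([np.cos(t),np.sin(t)]); d=np.round((q-p)/40,2); p=p+d*40; print(round(np.degrees(t)),*d,p.round(1))
E
python3 arc.py 562.1 -35.5 175 25 15
```

```text
175 1.28 0.03 [613.3 -34.3]
165 0.02 0.11 [614.1 -29.9]
155 0.04 0.11 [615.7 -25.5]
145 0.06 0.1 [618.1 -21.5]
135 0.07 0.08 [620.9 -18.3]
125 0.09 0.08 [624.5 -15.1]
115 0.1 0.05 [628.5 -13.1]
105 0.1 0.04 [632.5 -11.5]
95 0.11 0.02 [636.9 -10.7]
85 0.12 0.0 [641.7 -10.7]
75 0.11 -0.02 [646.1 -11.5]
65 0.1 -0.04 [650.1 -13.1]
55 0.1 -0.05 [654.1 -15.1]
45 0.09 -0.08 [657.7 -18.3]
35 0.07 -0.08 [660.5 -21.5]
25 0.06 -0.1 [662.9 -25.5]
```

```bash
python3 -m handwheel '0.68 0.03 0 0 1;0.6 0 0 0 1;0 0 -0.9 0 1;0 0 -0.97 0 1;0 0 0 0 1' && python3 -m handwheel '0.02 0.11 0 0 1;0.04 0.11 0 0 1;0.06 0.1 0 0 1;0.07 0.08 0 0 1'; python3 -m handwheel '0.09 0.08 0 0 1;0.1 0.05 0 0 1;0.1 0.04 0 0 1;0.11 0.02 0 0 1;0.12 0 0 0 1'
```

```text
clock: 8.43
eef_pos: [610.1, -37.8, 92.8]
eef_rot: [-3.14, 0.012, -0.0]
wrist_force: [-0.2, 0.8, -1.6]
finger_gap: 0.4
finger_force: 0.0
clock: 8.77
eef_pos: [622.2, -21.1, 102.9]
eef_rot: [3.141, -0.003, 0.0]
wrist_force: [-0.8, -1.1, 0.5]
finger_gap: 0.4
finger_force: 0.5
clock: 9.18
eef_pos: [642.4, -13.4, 100.6]
eef_rot: [-3.141, 0.0, 0.0]
wrist_force: [-1.4, 0.8, -0.2]
finger_gap: 0.4
finger_force: 1.0
```

```bash
python3 -m handwheel '0.11 -0.02 0 0 1;0.1 -0.04 0 0 1;0.1 -0.05 0 0 1;0.09 -0.08 0 0 1;0.07 -0.08 0 0 1;0.06 -0.1 0 0 1;0 0 0 0 1'; python3 - <<'E'
from h import *
snap('wrist','w4'); im,P=cloud('w4'); cv2.imwrite('pics/w4.png',cv2.resize(im,(400,300))[:,:,::-1])
E
```

```text
clock: 9.77
eef_pos: [663.8, -29.6, 100.6]
eef_rot: [3.141, -0.001, -0.001]
wrist_force: [0.4, 1.0, -0.8]
finger_gap: 0.3
finger_force: 0.6
```

View pics/w4.png

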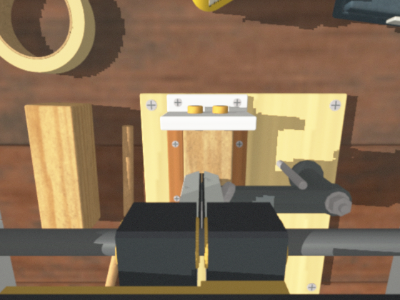

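```bash
python3 -m handwheel '0 0.15 0 0 1;0 0 0.8 0 1;0 -0.1 0 0 1;-0.6 -0.3 0 0 1;-0.55 -0.3 0 0 1;0 0 0 0 1;0 0 -0.4 0 1;0 0 -0.25 0 1;0 0 -0.15 0 1;0 0 0 0 1' ; python3 arc.py 618 -51.6 215 35 18
```

```text
clock: 10.65
eef_pos: [616.9, -50.3, 99.0]
eef_rot: [-3.141, 0.002, 0.0]
wrist_force: [0.5, 0.3, 0.1]
finger_gap: 0.4
finger_force: 0.0
215 0.0 0.0 [618.  -51.6]
205 -0.06 0.1 [615.6 -47.6]
195 -0.04 0.11 [614.  -43.2]
185 -0.02 0.11 [613.2 -38.8]
175 0.0 0.11 [613.2 -34.4]
165 0.02 0.12 [614.  -29.6]
155 0.04 0.1 [615.6 -25.6]
145 0.06 0.1 [618.  -21.6]
135 0.07 0.09 [620.8 -18. ]
125 0.09 0.07 [624.4 -15.2]
115 0.1 0.06 [628.4 -12.8]
105 0.1 0.04 [632.4 -11.2]
95 0.12 0.02 [637.2 -10.4]
85 0.11 -0.0 [641.6 -10.4]
75 0.11 -0.02 [646.  -11.2]
65 0.11 -0.04 [650.4 -12.8]
55 0.1 -0.06 [654.4 -15.2]
45 0.08 -0.07 [657.6 -18. ]
35 0.07 -0.09 [660.4 -21.6]
```

```bash
python3 -m handwheel '-0.05 0.09 0.02 0 1;-0.04 0.11 0 0 1;-0.02 0.11 0 0 1;0 0.11 0 0 1;0.02 0.12 0 0 1;0.04 0.1 0 0 1'; python3 -m handwheel '0.06 0.1 0 0 1;0.07 0.09 0 0 1;0.09 0.07 0 0 1;0.1 0.06 0 0 1;0.1 0.04 0 0 1;0.12 0.02 0 0 1'; python3 -m handwheel '0.11 0 0 0 1;0.11 -0.02 0 0 1;0.11 -0.04 0 0 1'; python3 -m handwheel '0.1 -0.06 0 0 1;0.08 -0.07 0 0 1;0.07 -0.09 0 0 1;0.06 -0.1 0 0 1'
```

```text
clock: 11.15
eef_pos: [615.4, -24.5, 101.7]
eef_rot: [3.142, -0.0, 0.0]
wrist_force: [-0.9, -2.3, 0.6]
finger_gap: 0.3
finger_force: 0.5
clock: 11.65
eef_pos: [637.0, -9.6, 101.2]
eef_rot: [-3.141, 0.001, 0.0]
wrist_force: [-2.1, -0.4, -1.3]
finger_gap: 0.5
finger_force: 1.0
clock: 11.9
eef_pos: [650.6, -12.2, 101.4]
eef_rot: [-3.141, -0.0, 0.0]
wrist_force: [-1.5, 1.8, -0.3]
finger_gap: 0.6
finger_force: 0.7
clock: 12.23
eef_pos: [662.8, -25.3, 101.4]
eef_rot: [-3.141, 0.0, 0.0]
wrist_force: [-1.8, 3.2, -0.9]
finger_gap: 0.2
finger_force: 1.1
```

```bash
python3 -m handwheel '0 0.15 0 0 1;0 0 0.9 0 1;0 0 0.9 0 1;-0.9 -0.3 0 0 1;-0.9 -0.1 0 0 1;-0.7 0 0 0 1;0 0 0 0 1'; python3 - <<'E'
from h import *
snap('wrist','w5'); wings('w5')
E
```

```text
clock: 12.82
eef_pos: [558.9, -35.1, 173.8]
eef_rot: [3.141, 0.001, -0.0]
wrist_force: [0.3, -0.7, -0.3]
finger_gap: 0.2
finger_force: 0.0
1145 rect ((642.6448974609375, -35.12345886230469), (17.04128074645996, 61.994384765625), 57.72401428222656) zmax 117.69220067584435
mean [643.1 -35.4 111.9] wing dir deg from +x 159.0
```

```bash
python3 -m handwheel '0.75 -0.2 0 0 1;0.72 -0.21 0 0 1;0 0 -0.8 0 1;0 0 -0.6 0 1;0 0 -0.3 0 1;0 0 -0.15 0 1;0 0 0 0 1'; python3 -m handwheel '-0.05 0.09 0 0 1;-0.04 0.11 0 0 1;-0.02 0.11 0 0 1;0 0.11 0 0 1;0 0 0 0 1'
```

```text
clock: 13.45
eef_pos: [621.3, -51.3, 98.8]
eef_rot: [-3.142, 0.001, 0.0]
wrist_force: [0.6, -0.2, 1.0]
finger_gap: 0.3
finger_force: 0.0
clock: 13.87
eef_pos: [617.0, -33.7, 100.2]
eef_rot: [-3.142, -0.001, 0.001]
wrist_force: [-0.4, -1.2, 0.0]
finger_gap: 0.4
finger_force: 0.4
```

```bash
python3 -m handwheel '0.02 0.12 0 0 1;0.04 0.1 0 0 1;0.06 0.1 0 0 1;0 0 0 0 1'; python3 -m handwheel '0.07 0.09 0 0 1;0.09 0.07 0 0 1;0.1 0.06 0 0 1;0 0 0 0 1'; python3 -m handwheel '0.1 0.04 0 0 1;0.12 0.02 0 0 1;0 0 0 0 1'; python3 -m handwheel '0.11 0 0 0 1;0.11 -0.02 0 0 1;0 0 0 0 1'
```

```text
clock: 14.2
eef_pos: [622.0, -21.0, 99.4]
eef_rot: [-3.141, -0.0, 0.001]
wrist_force: [-0.6, -0.2, -0.3]
finger_gap: 0.8
finger_force: 0.1
clock: 14.53
eef_pos: [632.5, -12.5, 99.2]
eef_rot: [-3.141, 0.0, 0.0]
wrist_force: [-1.0, 1.4, 0.4]
finger_gap: 0.4
finger_force: 0.8
clock: 14.78
eef_pos: [641.7, -10.4, 99.4]
eef_rot: [-3.141, -0.001, 0.0]
wrist_force: [-1.9, 1.4, -0.4]
finger_gap: 0.7
finger_force: 0.6
clock: 15.03
eef_pos: [650.5, -11.6, 99.5]
eef_rot: [-3.142, -0.001, -0.0]
wrist_force: [-1.5, 0.7, -0.3]
finger_gap: 0.3
finger_force: 0.4
```

```bash
python3 -m handwheel '0.09 -0.05 0 0 1;0.08 -0.07 0 0 1;0 0 0 0 1'; python3 -m handwheel '0.07 -0.08 0 0 1;0.04 -0.09 0 0 1;0 0 0 0 1'; python3 -m handwheel '0.03 -0.08 0 0 1;0 0 0 0 1'
```

```text
clock: 15.28
eef_pos: [657.1, -16.9, 99.5]
eef_rot: [3.141, -0.001, -0.0]
wrist_force: [-0.1, 1.2, -0.3]
finger_gap: 0.6
finger_force: 0.2
clock: 15.53
eef_pos: [661.1, -23.6, 99.4]
eef_rot: [-3.141, -0.0, -0.0]
wrist_force: [0.2, 1.4, -0.5]
finger_gap: 0.6
finger_force: 0.7
clock: 15.7
eef_pos: [662.2, -26.7, 99.4]
eef_rot: [-3.142, -0.0, -0.0]
wrist_force: [-0.4, 1.6, -0.8]
finger_gap: 0.5
finger_force: 0.8
```

```bash
python3 -m handwheel '0 0.15 0 0 1;0 0 0.9 0 1;0 0 0.9 0 1;-0.9 -0.3 0 0 1;-0.9 -0.1 0 0 1;-0.7 0 0 0 1;0 0 0 0 1'; python3 - <<'E'
from h import *
snap('wrist','w6'); wings('w6')
E
```

```text
clock: 16.28
eef_pos: [558.4, -36.2, 171.8]
eef_rot: [3.141, 0.001, -0.0]
wrist_force: [0.8, 0.4, 0.9]
finger_gap: 0.4
finger_force: 0.0
1145 rect ((642.7296142578125, -35.232391357421875), (16.69590187072754, 61.80893325805664), 53.16537094116211) zmax 116.61112725870582
mean [643.  -35.5 110.8] wing dir deg from +x 154.0
```

View pics/w6.png

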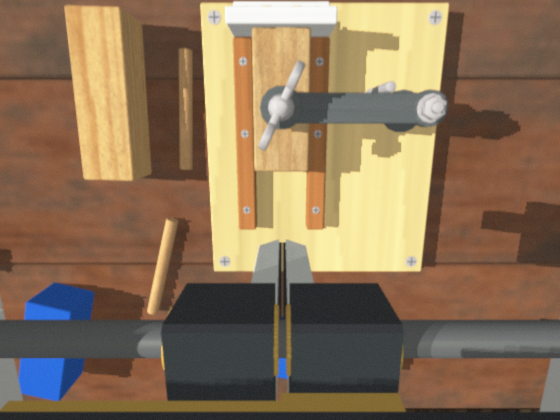

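The wings now run from (263, 148) to (300, 65), and the arm and block are still in place. I check the turn count against how far the hub has sunk relative to the arm bar.

```bash
cat > hub.py <<'E'
from h import *
import sys
for f in sys.argv[1:]:
    im,P=cloud(f); Z=P[...,2]
    arm=P[(Z>78)&(Z<90)&(abs(P[...,0]-641)<7)&(P[...,1]>-110)&(P[...,1]<-85)]
    d=np.hypot(P[...,0]-641.5,P[...,1]+36); hub=P[(d<35)&(Z>100)]; core=P[(d<5)&(Z>100)]
    base=P[(abs(Z-18)<6)&(P[...,1]<-70)&(P[...,1]>-170)&(P[...,0]>500)&(P[...,0]<600)]
    print(f,*(np.round(v,2) for v in(np.median(arm[:,2]),np.percentile(hub[:,2],[50,90,97]),np.median(core[:,2]),np.median(base[:,2]))))
E
python3 hub.py w3 w5 w6
```

```text
w3 83.93 [112.31 118.11 118.84] 111.93 17.69
w5 84.88 [111.25 116.85 117.54] 110.73 18.46
w6 84.89 [110.06 115.67 116.43] 109.46 18.44
```

The sink is 3.4 mm in total, which matches about 8.7 rad turned. That puts the screw at 11.3–14.1. I'll make one more short stroke in small steps, watching the force for the hard stop.

```bash
python3 -m handwheel '0.75 -0.2 0 0 1;0.72 -0.21 0 0 1;0 0 -0.8 0 1;0 0 -0.6 0 1;0 0 -0.25 0 1;0 0 -0.15 0 1;0 0 0 0 1'; python3 -m handwheel '-0.05 0.09 0 0 1;-0.04 0.11 0 0 1;0 0 0 0 1'; python3 -m handwheel '-0.02 0.11 0 0 1;0 0 0 0 1'; python3 -m handwheel '0 0.08 0 0 1;0 0 0 0 1'
```

```text
clock: 16.92
eef_pos: [621.0, -52.5, 98.9]
eef_rot: [-3.142, 0.001, 0.0]
wrist_force: [0.4, 0.7, -0.2]
finger_gap: 0.4
finger_force: 0.0
clock: 17.17
eef_pos: [617.6, -44.0, 101.0]
eef_rot: [3.141, -0.002, 0.001]
wrist_force: [0.2, 0.1, 0.5]
finger_gap: 0.4
finger_force: 0.5
clock: 17.33
eef_pos: [616.6, -39.8, 100.3]
eef_rot: [3.141, -0.001, 0.0]
wrist_force: [-1.0, -1.3, 1.1]
finger_gap: 0.6
finger_force: 0.7
clock: 17.5
eef_pos: [616.5, -36.7, 99.6]
eef_rot: [-3.142, -0.0, 0.0]
wrist_force: [-0.7, -1.4, 1.3]
finger_gap: 0.6
finger_force: 0.7
```

```bash
python3 -m handwheel '0 0.1 0 0 1;0.02 0.1 0 0 1;0 0 0 0 1'; python3 -m handwheel '0.05 0.1 0 0 1;0 0 0 0 1';python3 -m handwheel '0.06 0.09 0 0 1;0 0 0 0 1'; python3 -m handwheel '0.08 0.07 0 0 1;0 0 0 0 1'
```

```text
clock: 17.75
eef_pos: [617.3, -28.2, 99.3]
eef_rot: [-3.141, 0.0, 0.001]
wrist_force: [-0.9, -0.4, 0.7]
finger_gap: 0.6
finger_force: 0.4
clock: 17.92
eef_pos: [619.5, -24.4, 99.4]
eef_rot: [-3.141, 0.0, 0.0]
wrist_force: [-1.3, 0.4, 0.1]
finger_gap: 0.6
finger_force: 0.4
clock: 18.08
eef_pos: [621.9, -20.9, 99.4]
eef_rot: [-3.141, 0.0, 0.0]
wrist_force: [0.6, 0.2, 0.8]
finger_gap: 0.4
finger_force: 0.3
clock: 18.25
eef_pos: [625.2, -18.3, 99.4]
eef_rot: [-3.141, -0.0, 0.0]
wrist_force: [-0.1, 0.6, 0.5]
finger_gap: 0.7
finger_force: 0.2
```

```bash
python3 -m handwheel '0.08 0.06 0 0 1;0 0 0 0 1'; python3 -m handwheel '0.05 0.03 0 0 1;0 0 0 0 1'
```

```text
clock: 18.42
eef_pos: [628.3, -16.1, 99.3]
eef_rot: [3.142, 0.0, 0.0]
wrist_force: [-2.2, 0.1, 0.2]
finger_gap: 0.4
finger_force: 0.8
clock: 18.58
eef_pos: [630.1, -15.1, 99.3]
eef_rot: [3.141, 0.001, 0.0]
wrist_force: [-3.9, -1.6, -0.9]
finger_gap: 0.4
finger_force: 1.5
```

```bash
python3 -m handwheel '0.05 0.02 0 0 1;0 0 0 0 1'
```

```text
clock: 18.75
eef_pos: [632.0, -14.4, 99.3]
eef_rot: [3.141, 0.001, -0.0]
wrist_force: [-3.7, -2.9, -0.9]
finger_gap: 0.4
finger_force: 1.8
```

```bash
python3 -m handwheel '-0.2 0.1 0 0 1;0 0 0.8 0 1;0 0 1 0 1;-0.9 -0.4 0 0 1;-0.7 -0.25 0 0 1;0 0 0 0 1'; python3 - <<'E'
from h import *
snap('wrist','w7'); wings('w7')
im,P=cloud('w7')
b=P[(P[...,2]>56)&(P[...,2]<68)&(P[...,0]>520)&(P[...,0]<699)&(abs(P[...,1]+36)<26)]; print('block',np.percentile(b[:,0],[1,99]))
E
python3 hub.py w7
```

```text
clock: 19.25
eef_pos: [557.2, -37.2, 172.2]
eef_rot: [-3.142, -0.001, -0.001]
wrist_force: [0.6, 0.2, 0.8]
finger_gap: 0.5
finger_force: 0.0
1145 rect ((642.2560424804688, -34.81178283691406), (61.78032302856445, 16.59597396850586), 74.38823699951172) zmax 115.58194119372962
mean [642.1 -34.4 109.8] wing dir deg from +x 64.0
block [593.51844263 698.28288874]
w7 84.45 [109.04 114.78 115.47] 108.46 18.12
```

View pics/w7.png

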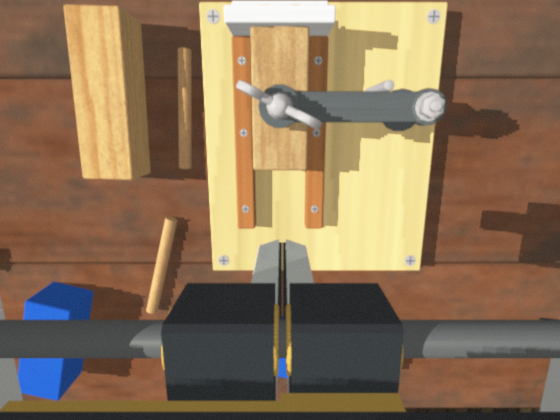

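The wings have turned a further 90° to run (238, 85)–(318, 124), for a total of about 10.4 rad and 4.0 mm of sink. The screw is therefore at 13.0 or more, pressing with at least 16 N. The arm is on its stop, the block is against the plate, nothing else has moved, and the robot is clear. I'm handing it in.

```bash
python3 -m handwheel '-0.5 0 0.5 0 1;0 0 0 0 1;0 0 0 0 1;0 0 0 0 1' && python3 -c "
from cell import sign_off
print(sign_off())"
```

```text
clock: 19.63
eef_pos: [540.9, -36.0, 191.1]
eef_rot: [-3.141, -0.001, 0.0]
wrist_force: [-0.2, -0.2, -0.5]
finger_gap: 0.1
finger_force: 0.0
the job is handed in; nothing more can be done
None
```

The job was handed in at 19.6 s: the block is hard against the bush plate, the clamp arm is on its stop, and the wing screw has been stroked about 10.4 rad clockwise, so by my estimate its foot presses with 16 N or more; the robot finished clear of everything.

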